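# Press the V-block home in the checking fixture and hold it there for the reading

## Task

Pick the V-block out of the sample tray and set it flat on the plate of the two-gauge checking fixture, its V groove running along the long stop rail (the one with two buttons). Press it squarely and fully home against the buttons of both stop rails at once, pushing in the spindles of both dial gauges, without ramming it, and finish while still holding it firmly pressed against both rails, so that the dials can be read. Leave the other parts in the tray and do not disturb the loupe, the plug gauge or the brass weight.

Things in the scene. Friction and masses are not known exactly. Their poses are not given: they have to be found in the camera images.
- v_block: Ground steel V-block, 44 x 44 mm in plan, 36 mm high, 0.28 to 0.42 kg, upright in the tray, V upward. Origin: centre of the underside. Own x runs along the V groove, which is open at both ends; the plain outer sides, 44 mm apart, face own +y and -y and are the faces to grip. The same either way round.
- tray: Blue shallow sample tray, fixed on the table: 140 (own x) x 200 (own y) mm, walls 2 mm thick, 22 mm high, floor 2 mm. Origin: centre of the underside. The V-block stands in one of four places near the corners, nearly square to the tray, groove along the tray's x, its outer sides about 25 mm or more from walls and other parts.
- fixture: Checking fixture, fixed: slick ground steel (friction 0.2), plate 180 x 180 mm, top 14 mm up. Origin: centre of the underside. Long rail along own y and end rail along own x form a corner open to own -x, +y. V-block home: its origin at own x -10, y +10, z 14 mm, groove along own y. Dial gauges (41 mm, tops 17 mm above the plate) lie outside the rails, from 32 mm behind the button faces.
- corner (a point): The corner where the two stop planes of the button faces meet, at plate-top height: in the fixture's frame x = +12 mm, y = -12 mm, z = 14 mm. Axes as the fixture's. No material there: the rails stop short of it.
- long_rail: Long stop rail on the plate: 86 mm along fixture y, 16 mm deep, top 13 mm above the plate (fingers stay above it). Two stop buttons, 9 mm in diameter, 8 mm above the plate, at own y -4 and +24 mm, stand 3 mm out of it towards fixture -x. Origin: in the plane of the button faces at plate-top height, fixture x +12, y 0 mm; axes as the fixture's.
- end_rail: End stop rail on the plate: 50 mm along fixture x, 16 mm deep, top 13 mm above the plate. One stop button like the others, facing fixture +y, at fixture x -3 mm. Origin: in the plane of the button face at plate-top height, fixture x 0, y -12 mm; own x points along fixture -y.
- side_gauge (a joint): Spindle of the dial gauge behind the long rail, 4 mm thick, coming through the rail midway between its buttons: 0 = out, 4 mm proud of the button faces; 0.004 m = in level with them; with the block home it reads 0.0033 to 0.004; limit 0.006. A spring pushes out with 2 N (out) to 3.6 N (home), so a block let go may be pushed off again. The needle turns with it.
- end_gauge (a joint): Spindle of the other dial gauge, through the end rail at fixture x = -17 mm. Values, spring and size as for side_gauge.
- gear_a: Brass spur gear with hub, 36 mm across, 16 mm high, lying in the tray. Origin: centre of its underside.
- shaft_a: Steel stepped shaft, 20 mm across, 47 mm high, standing in the tray. Origin: centre of its underside.
- bush_a: Steel flanged bush, 23 mm across, 20 mm high, in the tray. Origin: centre of its underside.
- nut_knurled: Dark knurled nut, 24 mm across, 14 mm high, in the middle of the tray. Origin: centre of its underside.
- bush_b: Brass plain bush, 24 mm across, 18 mm high, near the middle of one short side of the tray. Origin: centre of its underside.
- loupe: Black loupe, 41 mm across, 44 mm high, standing behind the fixture. Bystander. Origin: centre of its underside.
- plug_gauge: Plug gauge lying behind the tray: dark hexagonal handle with a bright plug at each end, 82 mm long, 15 mm thick. Bystander. Origin: centre of its underside.
- weight: Brass calibration weight with a knob, 30 mm across, 40 mm high, standing behind the work. Bystander. Origin: centre of its underside.
There are look-alikes about, which are no part of the job. Leave any blue look-alike of the v_block alone. Leave any green look-alike of the bush_a alone.

How it is judged (in metres and radians):
On the way:
1. The V-block is lifted clear out of the tray (z of v_block in the frame of tray above 0.03 m and contact force between the fingers and v_block above 1 N), for 0.1 s.
At the end, for the whole second after the job is handed in: V-block flat on the plate, groove along the long rail (0.035 rad), seated within 2 mm, pressing each rail with over 1.5 N, both spindles in 3 mm or more, upright within 0.04 rad, at rest, fingers still pressing or gripping it (2 N); the other five parts inside the tray (contact force between v_block and long_rail above 1.5 N and contact force between v_block and end_rail above 1.5 N and value of joint each of side_gauge, end_gauge above 0.003 m and z of v_block in the frame of corner between -0.0015 and 0.002 m and angle between v_block's own z axis and vertical below 0.04 rad and angle between the x axis of v_block and the y axis of fixture, either way round below 0.035 rad and x of v_block in the frame of fixture between -0.012 and -0.008 m and y of v_block in the frame of fixture between 0.008 and 0.012 m and contact force between the fingers and v_block above 2 N and linear speed of v_block below 0.01 m/s and x of gear_a in the frame of tray between -0.07 and 0.07 m and y of gear_a in the frame of tray between -0.1 and 0.1 m and z of each of gear_a, shaft_a, bush_a, nut_knurled, bush_b in the frame of tray below 0.03 m and x of shaft_a in the frame of tray between -0.07 and 0.07 m and y of shaft_a in the frame of tray between -0.1 and 0.1 m and x of bush_a in the frame of tray between -0.07 and 0.07 m and y of bush_a in the frame of tray between -0.1 and 0.1 m and x of nut_knurled in the frame of tray between -0.07 and 0.07 m and y of nut_knurled in the frame of tray between -0.1 and 0.1 m and x of bush_b in the frame of tray between -0.07 and 0.07 m and y of bush_b in the frame of tray between -0.1 and 0.1 m); the arm keeps its last pose, push and grip.
It fails at once if The V-block is rammed into a rail (over 90 N) (contact force between v_block and long_rail above 90 N or contact force between v_block and end_rail above 90 N).
It fails at once if A bystander (loupe, plug gauge, weight) is moved by more than 20 mm (distance of any of loupe, plug_gauge, weight from where it was at the start of the episode above 0.02 m).
It also fails if it takes over 67 s, if anything falls off the work surface, if the arm or the gripper's body presses on something with over 40 N, if the wrist force passes 120 N, or if a joint passes its speed limit or range.

## Robot

A 7-joint arm with a two-finger parallel gripper is mounted at the origin on a cart in front of the work surface, level with it; the furniture and walls round the work are solid. World frame = base frame: x ahead of the robot, y to its left, z up, the work surface at z = 0. Lengths are in mm, angles in degrees, forces in N, time in s.
With the tool pointing down it reaches from about 425 to 1025 mm from the base axis. Payload 9.4 kg.
Tool frame: the origin (TCP) lies midway between the tips of the shut fingers; the grasp point (between the pads) lies 19 mm behind it; y points along the fingers, z is the direction in which the jaws open and shut, and the axes are right-handed (so a half turn about y gives the same grasp; the last joint's range is limited). The gripper opens to 85 mm and grips with 20 to 120 N. Pads are 22 mm wide; open, the fingers measure 114 mm over their backs; the gripper's body (76 mm by 85 mm) begins 54 mm behind the grasp point. The pads swing forward as they close: fully open they stand 13 mm farther back than shut.
Start: joints at [-73.15, 34.337, -0.143, 91.639, 0.103, 54.024, -4.572], TCP at [262.716, 675.725, 231.275] pointing down, gripper open.
Joint ranges: [-147.43, 147.43], [-19.82, 112.94], [-74.19, 73.91], [6.32, 146.72], [-59.91, 239.91], [6.04, 106.73], [-150.56, 150.56]. Speed limits (degrees/s): [127.2, 127.2, 172.46, 172.46, 180, 180, 180].

## Interface

Orientations are given as a 3x3 rotation matrix whose columns are the frame's x, y, z axes.
In Python, from station import manip gives the robot as it stands.
- The arm moves only by the tool send_rows, never from a script. Its argument "rows" is a list that holds one entry, the list of rows, each a list of 7 numbers: the turn, a rotation vector about the tool's x, y, z in rad, then the shift along the tool's x, y, z in m, then the opening in per cent of the stroke, from 0 (shut) to 100 (fully open). In form: [[[wx, wy, wz, tx, ty, tz, gripper], ...]]. A call has 1 to 20 rows; each row shifts and turns the commanded pose from where the row before left it, along the tool's axes as they then stand; what a row does not reach is not made up. A row lasts 1/8 s, in which the tool goes at most 62.5 mm and 10.7 degrees, less where a joint would pass 70% of its speed; a pose out of reach is approached as far as the arm can. A call with a gripper value outside its range is refused whole. The fingers move at their own pace and stop on an object; "newtons" is the grip in N (left out, the last holds). Time passes only in rows, so rows that do not move let the fingers close. It gives the time, the measured TCP pose, the force and the opening at its end, in the units of the state.
- manip.observe(): the state, without advancing time (a new reading comes with each control period).
- manip.snapshot(name): name is "scene" or "side" or "wrist"; returns (picture, depth): 480x640x3 uint8, red, green, blue; 480x640 float32, mm along the optical axis (not along the pixel's ray), 0 where there is no reading.
- manip.camera_info(name): a dict with "K" (3x3 intrinsics, pixels), "world_to_cam" (4x4, takes a point from world to camera coordinates); the wrist camera has in their place "tool_from_camera" (4x4, takes a point from camera to tool coordinates, whose origin is the TCP and whose axes are the tool frame's). Camera axes: x right, y up, looking along -z (the intrinsics and any distortion apply to the point x, -y, -z); pixel columns grow to the right and rows downward; lengths in mm; the calibration is good to about 2 mm. The wrist camera is an equidistant fisheye: a pixel r from the principal point sees the ray r / f radians off the axis. A picture is of the moment at which its call begins: read the wrist's pose just before it. camera_info takes no time and is no camera call.
- manip.close_job(): hands the job in, once; it reports no verdict.
The state is a dict: "time": time; "qpos": joint angles; "joint_vel": joint speeds; "joint_efforts": joint torques, N m; "tool_pos": TCP position; "tool_rot": TCP orientation; "wrist_force": force on the tool from outside, world axes, zero at the start; "ft_torque": the same for the moment, N m; "grip_width": finger opening in mm.
Only numpy, scipy, OpenCV 4.12 (cv2) and the standard library are available. Lean on these libraries where they do the work, as an engineer would, in place of code of your own. Each camera call takes 0.05 s, during which the arm holds its last target. There are 200 camera calls.

## Working session

There is one attempt and no reset: what is moved stays moved. The work goes in short steps, Python scripts to look and compute and a tool call to move; the robot and the scene stay as the last step left them, time stands still between calls to the robot, and variables do not carry over. Pictures are saved under pics/ and viewed, about 8 in all and at most 12, crops included, and the job is handed in when it is done.

Besides the shell and the picture viewer there is one more tool, called after "Emit:" as name(argument=value, ...), one argument or row to a line, values as JSON. send_rows: Moves the arm, as the interface text tells. Its arguments: {"type":"object","properties":{"rows":{"type":"array","items":{"type":"array","items":{"type":"array","items":{"type":"number"}}}},"newtons":{"type":"number"}},"required":["rows"]}

```bash
mkdir -p pics; cat > h.py <<'E'
import numpy as np, cv2
from station import manip
def snap(n):
    s=manip.observe(); p,d=manip.snapshot(n); return s,p,d
E
python3 - <<'E'
from h import *
np.set_printoptions(precision=3,suppress=True)
s=manip.observe(); print(s)
for n in ("scene","side","wrist"):
    st,p,d=snap(n); np.savez(f"{n}0.npz",p=p,d=d,pos=st["tool_pos"],rot=st["tool_rot"]); print(n,manip.camera_info(n))
    cv2.imwrite(f"pics/{n}0.png",p[:,:,::-1])
E
```

```text
{'time': 0.0, 'qpos': array([-73.149,  34.384,  -0.148,  91.681,   0.104,  54.024,  -4.573]), 'joint_vel': array([-0.027, -0.096,  0.027,  0.001,  0.037,  0.019, -0.009]), 'joint_efforts': array([ -0.   , -77.644,   1.566, -25.802,   0.012,   0.009,   0.   ]), 'tool_pos': array([262.548, 675.285, 230.429]), 'tool_rot': array([[ 0.932, -0.   ,  0.362],
       [-0.362, -0.001,  0.932],
       [ 0.   , -1.   , -0.002]]), 'wrist_force': array([-0.421,  0.366, -0.532]), 'ft_torque': array([ 0.024, -0.015, -0.053]), 'grip_width': 85.36741228138267}
scene {'K': array([[602.692,   0.   , 306.774],
       [  0.   , 602.692, 245.575],
       [  0.   ,   0.   ,   1.   ]]), 'world_to_cam': array([[  -0.827,   -0.562,   -0.013,  474.669],
       [   0.23 ,   -0.358,    0.905, -186.772],
       [  -0.513,    0.745,    0.425, -741.447],
       [   0.   ,    0.   ,    0.   ,    1.   ]])}
side {'K': array([[449.495,   0.   , 322.254],
       [  0.   , 449.495, 241.565],
       [  0.   ,   0.   ,   1.   ]]), 'world_to_cam': array([[   0.798,   -0.603,   -0.007, -458.612],
       [   0.427,    0.556,    0.713, -266.253],
       [  -0.426,   -0.572,    0.701, -688.681],
       [   0.   ,    0.   ,    0.   ,    1.   ]])}
wrist {'K': array([[371.648,   0.   , 324.349],
       [  0.   , 371.648, 237.836],
       [  0.   ,   0.   ,   1.   ]]), 'tool_from_camera': array([[   0.001,   -0.951,   -0.309,  -78.555],
       [   0.002,    0.309,   -0.951, -141.66 ],
       [   1.   ,    0.   ,    0.002,   -0.118],
       [   0.   ,    0.   ,    0.   ,    1.   ]])}
```

View pics/scene0.png

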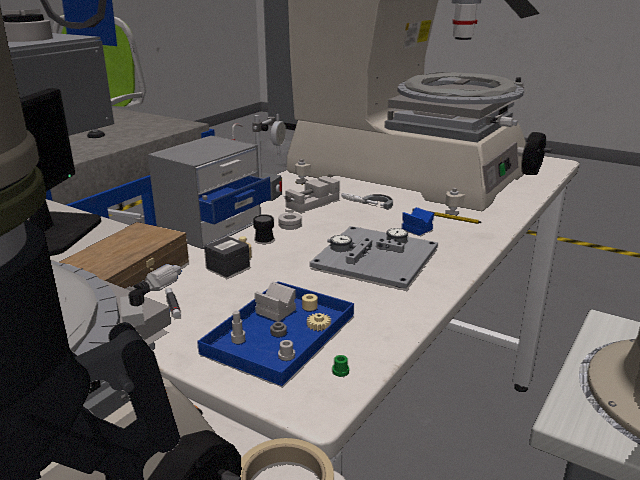

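View pics/side0.png

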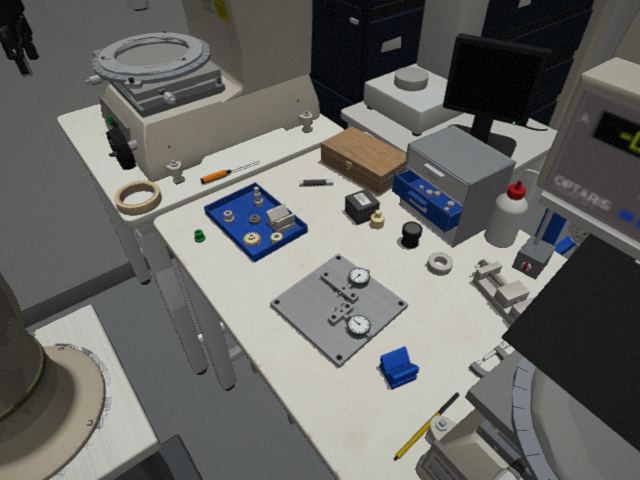

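The V-block is the grey part in the tray, at scene (275,300) and side (281,216). The blue look-alike is at scene (418,220) and side (398,366), and the green bush is at scene (341,366). Next I'll make a metric top view from the depth images.

```bash
cat >> h.py <<'E'
def cloud(n,p,d):
    c=manip.camera_info(n);K=c["K"];T=np.linalg.inv(c["world_to_cam"])
    v,u=np.mgrid[:480,:640]
    P=np.stack([(u-K[0,2])/K[0,0]*d,-(v-K[1,2])/K[1,1]*d,-d],-1)
    W=P@T[:3,:3].T+T[:3,3]; W[d<=0]=np.nan
    return W
def pix(n,X):
    c=manip.camera_info(n);q=np.asarray(X)@c["world_to_cam"][:3,:3].T+c["world_to_cam"][:3,3]
    return np.stack([c["K"][0,2]+c["K"][0,0]*q[...,0]/-q[...,2],c["K"][1,2]-c["K"][1,1]*q[...,1]/-q[...,2]],-1)
E
python3 - <<'E'
from h import *
np.set_printoptions(precision=1,suppress=True)
for n,pts in (("scene",dict(vb=(268,292),traymid=(285,345),table=(370,300),plate=(400,265),blue=(418,220),loupe=(263,218),gear=(319,320),nut=(279,326))),
          ("side",dict(vb=(290,208),table=(350,235),plate=(320,310),plate2=(300,300),gear=(252,238),loupe=(411,228),nut=(255,218),blue=(398,360)))):
    z=np.load(n+"0.npz");W=cloud(n,z["p"],z["d"])
    for k,(u,v) in pts.items(): print(n,k,W[v,u])
    # top view, 1 px = 1mm? 
    m=~np.isnan(W[...,0])
    if n=="side":
        P=W[m];C=z["p"][m]
        o=P[:,2].argsort();P=P[o];C=C[o]
        print(np.percentile(P,[5,50,95],axis=0))
E
```

```text
scene vb [569.7 113.2  26.7]
scene traymid [472.1 202.6  16.2]
scene table [447.6   5.5  -1.6]
scene plate [ 450.5 -106.6   12.6]
scene blue [ 493.4 -270.5   29.6]
scene loupe [738.6 -91.5  41.9]
scene gear [470.5 120.   13.3]
scene nut [507.6 168.6  16.1]
side vb [601.3 158.3  -1.7]
side table [652.3   3.4   0. ]
side plate [ 475.5 -124.9   13. ]
side plate2 [459.8 -84.6  13.4]
side gear [472.  106.9  17.8]
side loupe [734.2 -90.6  43.4]
side nut [509.3 156.8  18.3]
side blue [ 509.6 -288.5   26.6]
[[  66.2 -494.5 -748.3]
 [ 450.8   65.9   14.4]
 [1287.9  959.   456.6]]
```

```bash
python3 - <<'E'
from h import *
def ortho(n,zp,x0,x1,y0,y1,s):
    # col = (y1 - y)*s , row=(x1-x)*s
    w=np.float32([[x0,y0,zp],[x1,y0,zp],[x1,y1,zp],[x0,y1,zp]])
    dst=np.float32([[(y1-a[1])*s,(x1-a[0])*s] for a in w])
    H=cv2.getPerspectiveTransform(pix(n,w).astype(np.float32),dst)
    p=np.load(n+"0.npz")["p"]
    return cv2.warpPerspective(p,H,(int((y1-y0)*s),int((x1-x0)*s)),flags=cv2.INTER_CUBIC)
a=ortho("side",14,380,640,-230,270,1.6)  # y 270..-230
b=ortho("scene",14,380,640,-230,270,1.6)
o=np.vstack([a,b])[:,:,::-1].copy()
print(o.shape); cv2.imwrite("pics/o.png",cv2.resize(o,None,fx=.7,fy=.7) if o.shape[0]>900 else o[:832])
E
```

```text
(832, 800, 3)
```

```bash
python3 -c "
import cv2;a=cv2.imread('pics/o.png');print(a.shape);cv2.imwrite('pics/o1.png',cv2.resize(a,(576,600)))"
```

```text
(832, 800, 3)
```

View pics/o1.png

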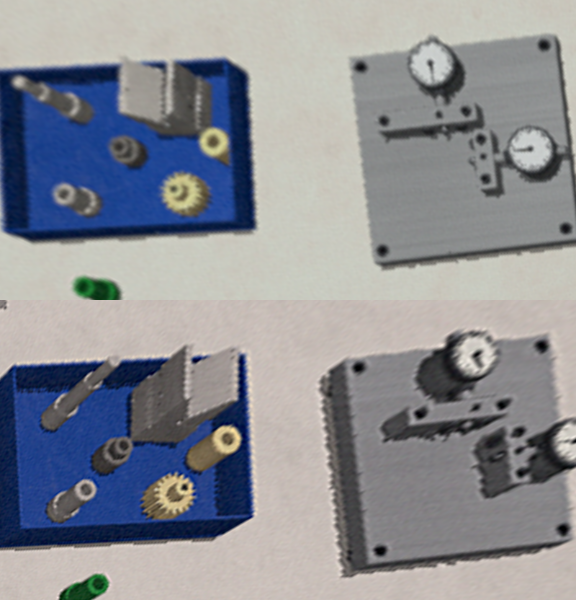

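Top view (up is +x, left is +y): the tray lies along world y with the block's groove roughly along x. The fixture frame is roughly the world frame turned by about +6°. Before moving in for close views I'll check that the sweep is clear.

```bash
python3 - <<'E'
from h import *
for n in("scene","side"):
    z=np.load(n+"0.npz");W=cloud(n,z["p"],z["d"]).reshape(-1,3);W=W[~np.isnan(W[:,0])]
    r=np.hypot(W[:,0],W[:,1]);a=np.degrees(np.arctan2(W[:,1],W[:,0]))
    for a0 in range(-30,80,10):
        m=(a>=a0)&(a<a0+10)
        print(n,a0,[int(W[m&(r>=q)&(r<q+100)][:,2].max()) if (m&(r>=q)&(r<q+100)).sum()>5 else None for q in range(300,1000,100)])
E
```

```text
scene -30 [2, 16, 36, 34, 44, 418, 416]
scene -20 [2, 27, 31, 31, 106, 165, 189]
scene -10 [2, 15, 32, 29, 150, 166, 166]
scene 0 [1, 22, 37, 45, 106, 166, 165]
scene 10 [2, 23, 40, 22, 59, 60, 60]
scene 20 [2, 22, 49, 22, 1, None, None]
scene 30 [1, 2, 22, 223, 222, None, None]
scene 40 [None, 25, 117, 468, 246, None, None]
scene 50 [None, 25, 130, 246, 146, None, None]
scene 60 [None, None, None, 479, 348, None, None]
scene 70 [None, None, None, 474, 439, None, None]
side -30 [3, 17, 38, 37, 45, 47, 146]
side -20 [3, 28, 35, 31, 109, 167, 183]
side -10 [3, 17, 33, 14, 152, 168, 167]
side 0 [4, 23, 40, 46, 107, 167, 167]
side 10 [3, 24, 40, 25, 60, 62, 61]
side 20 [4, 24, 51, 24, 10, 349, 341]
side 30 [2, 3, 217, 224, 366, 362, 1]
side 40 [-740, 26, 118, 247, 362, 338, 323]
side 50 [-740, 26, 130, 247, 360, 248, None]
side 60 [-741, -740, 1, 390, 385, 224, 4]
side 70 [-741, -738, -737, -740, 336, 3, 219]
```

The microscope stage at r > 550 and azimuth 30–60° reaches about 250 mm high. So I'll retract radially, swing at r ≈ 440, then extend over the tray.

Emit:
send_rows(
  rows=[
    [[0,0,0,0,0,-0.0475,100],[0,0,0,0,0,-0.0475,100],[0,0,0,0,0,-0.0475,100],[0,0,0,0,0,-0.0475,100],[0,0,0,0,0,-0.0475,100],[0,0,0,0,0,-0.0475,100],[0,-0.185,0,0,0,0,100],[0,-0.185,0,0,0,0,100],[0,0,0,0.045,0,-0.0285,100],[0,0,0,0.045,0,-0.0285,100],[0,0,0,0.045,0,-0.0285,100],[0,0,0,0.045,0,-0.0285,100],[0,0,0,0.02125,0,-0.0445,100],[0,0,0,0.02125,0,-0.0445,100],[0,0,0,0.02125,0,-0.0445,100],[0,0,0,0.02125,0,-0.0445,100],[0,0,0,0.0425,0.0405,0,100],[0,0,0,0.0425,0.0405,0,100],[0,0,0,0,0,0,100],[0,0,0,0,0,0,100]],
  ],
)

```text
time: 2.65
tool_pos: [508.4, 117.6, 150.1]
tool_rot: [[1.0, -0.002, 0.001], [-0.001, -0.0, 1.0], [-0.002, -1.0, -0.0]]
wrist_force: [0.8, 0.7, 0.2]
grip_width: 85.7
```

```bash
cat >> h.py <<'E'
def wcloud(s,d):
    c=manip.camera_info("wrist");K=c["K"];T=c["tool_from_camera"]
    v,u=np.mgrid[:480,:640]; X=(u-K[0,2])/K[0,0];Y=(v-K[1,2])/K[1,1]
    th=np.hypot(X,Y)+1e-9; k=np.tan(np.minimum(th,1.4))/th
    P=np.stack([X*k*d,-Y*k*d,-d],-1)@T[:3,:3].T+T[:3,3]
    W=P@s["tool_rot"].T+s["tool_pos"]; W[d<=0]=np.nan; return W
def wpix(s,X):
    c=manip.camera_info("wrist");K=c["K"];T=np.linalg.inv(c["tool_from_camera"])
    q=(np.asarray(X)-s["tool_pos"])@s["tool_rot"]@T[:3,:3].T+T[:3,3]
    a,b,z=q[...,0],-q[...,1],-q[...,2]; r=np.hypot(a,b)+1e-9; th=np.arctan2(r,z)
    return np.stack([K[0,2]+K[0,0]*th*a/r,K[1,2]+K[1,1]*th*b/r],-1)
def wortho(s,p,zp,x0,x1,y0,y1,sc):
    r,c=np.mgrid[:int((x1-x0)*sc),:int((y1-y0)*sc)]
    m=wpix(s,np.stack([x1-r/sc,y1-c/sc,0*r+zp],-1)).astype(np.float32)
    return cv2.remap(p,m[...,0],m[...,1],cv2.INTER_CUBIC)
def save(f,s,p,d): np.savez(f,p=p,d=d,tool_pos=s["tool_pos"],tool_rot=s["tool_rot"])
E
python3 - <<'E'
from h import *
np.set_printoptions(precision=3,suppress=True)
s,p,d=snap("wrist");save("wA.npz",s,p,d);print(s["time"],s["tool_pos"],s["qpos"],s["tool_rot"])
W=wcloud(s,d);print(np.nanpercentile(W[...,2],[5,50,95]),(d>0).mean())
o=wortho(s,p,38,450,630,20,230,2.8)[:,:,::-1].copy()
for k in range(460,630,20): cv2.line(o,(0,int((630-k)*2.8)),(6 if k%100 else 16,int((630-k)*2.8)),(0,0,255),1)
for k in range(40,230,20): cv2.line(o,(int((230-k)*2.8),0),(int((230-k)*2.8),6 if k%100 else 16),(0,0,255),1)
cv2.imwrite("pics/wA.png",o);print(o.shape)
E
```

```text
2.65 [508.359 117.646 150.129] [-20.352  27.266   1.521 122.534  -1.389  30.311  72.15 ] [[ 1.    -0.002  0.001]
 [-0.001 -0.     1.   ]
 [-0.002 -1.    -0.   ]]
[ -6.8     0.061 239.796] 0.9962272135416667
(503, 588, 3)
```

View pics/wA.png

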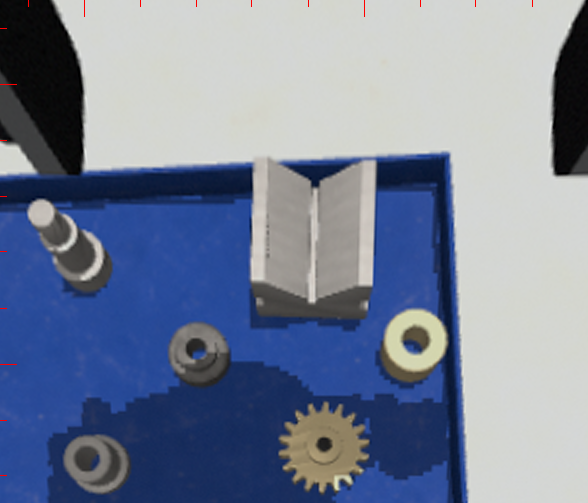

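Only one part fits: the bright grey block at ortho pixels (251–375, 158–286) with an open V on top. I'll refine it from depth in this wrist view and cross-check with the side camera, and confirm with an enlarged crop combined with the fit overlay.

```bash
cat >> h.py <<'E'
class S(dict): pass
def load(f): z=np.load(f); return {k:z[k] for k in z}
E
python3 - <<'E'
from h import *
np.set_printoptions(precision=2,suppress=True)
z=load("wA.npz");W=wcloud(z,z["d"])
def fit(W,lab):
    m=(W[...,2]>34)&(W[...,2]<44)&(abs(W[...,0]-550)<32)&(abs(W[...,1]-118)<32)
    P=W[m];print(lab,len(P),"top z",np.median(P[:,2]),cv2.minAreaRect(P[:,:2].astype(np.float32)))
fit(W,"wrist")
for n in("scene","side"):
    a=np.load(n+"0.npz");fit(cloud(n,a["p"],a["d"]),n)
print("table",np.nanmedian(W[(abs(W[...,0]-560)<10)&(abs(W[...,1]-20)<15)],axis=0))
# sub-pixel outline: threshold grey vs blue in ortho z=38
s=5;o=wortho(z,z["p"],38,515,590,80,160,s)
sat=o.max(2).astype(int)-o.min(2); m=((sat<45)&(o.max(2)>90)).astype(np.uint8)
c=max(cv2.findContours(m,0,1)[0],key=cv2.contourArea)[:,0];r=cv2.minAreaRect(c)
print("img rect",590-r[0][1]/s,160-r[0][0]/s,np.array(r[1])/s,r[2])
# left/right sides at mid rows
rows=range(int((590-560)*s),int((590-540)*s));L=[c[c[:,1]==k][:,0].min() for k in rows if (c[:,1]==k).any()];R=[c[c[:,1]==k][:,0].max() for k in rows if (c[:,1]==k).any()]
print("L",160-L[0]/s,160-L[-1]/s,"R",160-R[0]/s,160-R[-1]/s,np.polyfit(range(len(L)),L,1)[0],np.polyfit(range(len(R)),R,1)[0])
cv2.drawContours(o,[cv2.boxPoints(r).astype(int)],0,(255,0,0),1);cv2.imwrite("pics/vbcrop.png",o[:,:,::-1])
E
```

```text
wrist 1208 top z 37.02047868548943 ((551.1118774414062, 118.54606628417969), (43.96125030517578, 45.5294075012207), 88.54920196533203)
scene 240 top z 37.0240644066983 ((551.5520629882812, 121.25912475585938), (48.048095703125, 47.65707778930664), 87.98573303222656)
side 162 top z 37.4753631675257 ((550.9913330078125, 117.41363525390625), (46.54129409790039, 45.2142219543457), 87.68901062011719)
table [559.88  20.29  -0.89]
img rect 553.2000061035156 120.10000610351562 [79.8 73.6] 0.0
L 140.2 140.6 R 96.2 96.8 -0.03578157815781601 -0.027884788478847972
```

View pics/vbcrop.png

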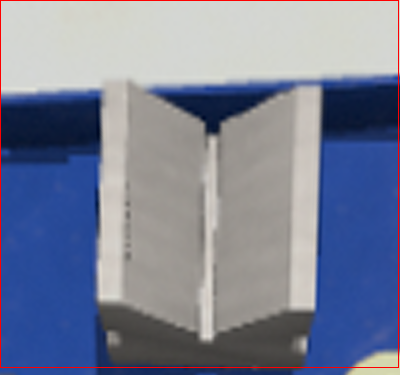

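V-block confirmed: steel grey, open V, top at z ≈ 37.5, 44 mm wide, centre (551, 118.5), yaw −1.6°. Next I measure the fixture from close up, while the gripper is still empty.

Emit:
send_rows(
  rows=[
    [[0,0,0,-0.0066,0,-0.0486,100],[0,0,0,-0.0066,0,-0.0486,100],[0,0,0,-0.0066,0,-0.0486,100],[0,0,0,-0.0066,0,-0.0486,100],[0,0,0,-0.0066,0,-0.0486,61],[0,0,0,0,0,0,61],[0,0,0,0,0,0,61]],
  ],
)

```text
time: 3.58
tool_pos: [476.0, -124.5, 151.5]
tool_rot: [[1.0, 0.002, 0.001], [-0.001, 0.0, 1.0], [0.002, -1.0, 0.0]]
wrist_force: [0.2, 0.6, -0.2]
grip_width: 52.3
```

```bash
python3 - <<'E'
from h import *
np.set_printoptions(precision=2,suppress=True)
s,p,d=snap("wrist");save("wF.npz",s,p,d);print(s["time"],s["tool_pos"],s["grip_width"])
W=wcloud(s,d);print("plate z",np.nanmedian(W[(abs(W[...,0]-460)<10)&(abs(W[...,1]+90)<10)],axis=0))
sc=3;o=wortho(s,p,14,400,600,-235,-25,sc)[:,:,::-1].copy()
for k in range(400,600,20): cv2.line(o,(0,(600-k)*sc),(6 if k%100 else 16,(600-k)*sc),(0,0,255),1)
for k in range(-220,-25,20): cv2.line(o,((-25-k)*sc,0),((-25-k)*sc,6 if k%100 else 16),(0,0,255),1)
cv2.imwrite("pics/wF.png",o);print(o.shape)
g=cv2.cvtColor(o,6);c=cv2.HoughCircles(cv2.GaussianBlur(g,(5,5),1),cv2.HOUGH_GRADIENT,1,20,param1=100,param2=14,minRadius=5,maxRadius=14)
for x,y,r in c[0][:14]: print(x,y,r,"->",600-y/sc,-25-x/sc)
E
```

```text
3.575 [ 475.99 -124.51  151.55] 52.30546541353915
plate z [465.23 -94.99 201.33]
(600, 630, 3)
137.5 195.5 13.4 -> 534.8333 -70.83333
588.5 473.5 9.6 -> 442.1667 -221.16667
356.5 169.5 13.4 -> 543.5 -143.83334
558.5 228.5 12.2 -> 523.8333 -211.16667
397.5 244.5 13.4 -> 518.5 -157.5
536.5 270.5 6.9 -> 509.83334 -203.83333
409.5 349.5 6.0 -> 483.5 -161.5
267.5 39.5 7.4 -> 586.8333 -114.166664
391.5 366.5 11.0 -> 477.83334 -155.5
500.5 302.5 11.1 -> 499.16666 -191.83333
400.5 292.5 8.2 -> 502.5 -158.5
360.5 302.5 6.0 -> 499.16666 -145.16666
224.5 18.5 7.4 -> 593.8333 -99.833336
282.5 179.5 9.4 -> 540.1667 -119.166664
```

View pics/wF.png

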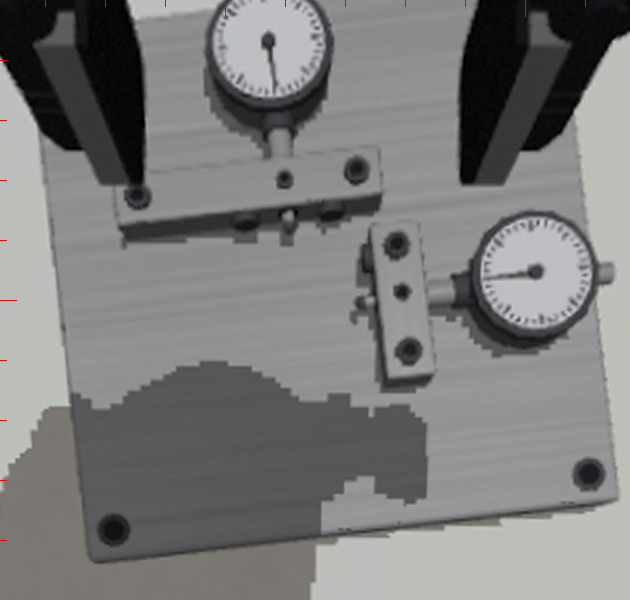

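Fixture: the long-rail buttons are at ortho (245,222) and (332,211) with the spindle between them, and the end-rail button is at (367,257). The plate holes, rail screws and buttons agree on centre (512.4, −133.2), yaw 6.6°. The block's home is therefore about (501.3, −124.4). Now the grasp.

Emit:
send_rows(
  rows=[
    [[0,0,0,0.015,0,0.0486,61],[0,0,0,0.015,0,0.0486,61],[0,0,0,0.015,0,0.0486,61],[0,0,0,0.015,0,0.0486,61],[0,0,0,0.015,0,0.0486,61],[0,0.028,0,0,0.03,0,61],[0,0,0,0,0.036,0,61],[0,0,0,0,0,0,61],[0,0,0,0,0,0,61],[0,0,0,0,0,0,61]],
  ],
)

```text
time: 4.88
tool_pos: [551.9, 118.2, 85.8]
tool_rot: [[1.0, 0.002, 0.029], [-0.029, 0.001, 1.0], [0.002, -1.0, 0.001]]
wrist_force: [0.2, 1.1, 0.3]
grip_width: 52.2
```

```bash
python3 - <<'E'
from h import *
np.set_printoptions(precision=3,suppress=True)
s,p,d=snap("wrist");save("wB.npz",s,p,d);print(s["tool_pos"],s["tool_rot"],s["grip_width"])
W=wcloud(s,d);m=(W[...,2]>34)&(W[...,2]<44)&(abs(W[...,0]-550)<32)&(abs(W[...,1]-118)<28)
P=W[m];print(len(P),np.median(P[:,2]),cv2.minAreaRect(P[:,:2].astype(np.float32)))
cv2.imwrite("pics/wB.png",p[:,:,::-1])
E
```

```text
[551.879 118.177  85.765] [[ 1.     0.002  0.029]
 [-0.029  0.001  1.   ]
 [ 0.002 -1.     0.001]] 52.20315438690085
2346 36.99806808361059 ((551.4502563476562, 118.29210662841797), (44.17350387573242, 45.531837463378906), 88.36333465576172)
```

View pics/wB.png

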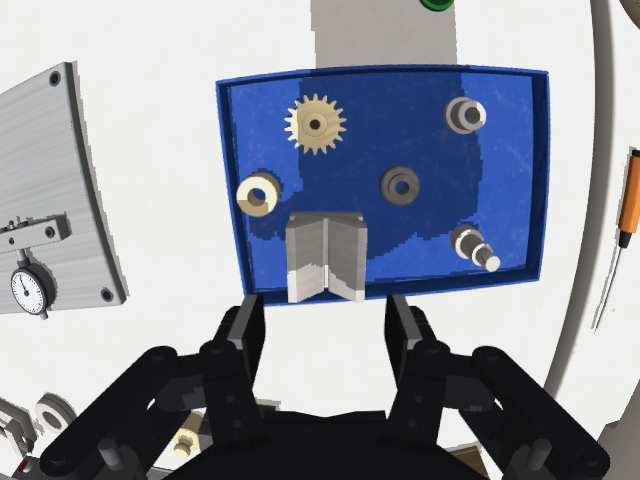

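The jaws straddle the block centrally (326 vs 326 px). Two views agree on its position to within 0.5 mm. I'll descend and grip.

Emit:
send_rows(
  rows=[
    [[0,0,0,0,0.025,0,61],[0,0,0,0,0.025,0,61],[0,0,0,0,0.012,0,61],[0,0,0,0,0.008,0,61],[0,0,0,0,0,0,61],[0,0,0,0,0,0,61],[0,0,0,0,0,0,40],[0,0,0,0,0,0,40],[0,0,0,0,0,0,40],[0,0,0,0,0,0,40],[0,0,0,0,0,0,40],[0,0,0,0,0,0,40]],
  ],
  newtons=70,
)

```text
time: 6.42
tool_pos: [551.7, 118.1, 15.3]
tool_rot: [[1.0, 0.001, 0.029], [-0.029, 0.001, 1.0], [0.001, -1.0, 0.001]]
wrist_force: [-1.0, 0.2, 5.4]
grip_width: 42.6
```

Emit:
send_rows(
  rows=[
    [[0,0,0,0,-0.015,0,40],[0,0,0,0,-0.03,0,40],[0,0,0,0,-0.04,0,40],[0,0,0,0,-0.03,0,40],[0,0,0,0,0,0,40],[0,0,0,0,0,0,40],[0,0,0,0,0,0,40]],
  ],
)

```text
time: 7.3
tool_pos: [550.5, 117.6, 128.3]
tool_rot: [[1.0, -0.002, 0.029], [-0.029, -0.001, 1.0], [-0.002, -1.0, -0.001]]
wrist_force: [0.4, -0.2, -4.1]
grip_width: 42.5
```

```bash
python3 - <<'E'
from h import *
np.set_printoptions(precision=3,suppress=True)
s,p,d=snap("wrist");save("wC.npz",s,p,d);print(s["tool_pos"],s["wrist_force"],s["grip_width"])
W=wcloud(s,d);R=s["tool_rot"];L=(W-s["tool_pos"])@R   # tool coords
m=(abs(L[...,0])<35)&(abs(L[...,2])<45)&(L[...,1]>-45)&(L[...,1]<40)
# block pixels are lighter than fingers
g=p.max(2)
b=m&(g>110);f=m&(g<50)
print("block",b.sum(),np.percentile(L[b],[1,50,99],axis=0));print("finger",f.sum(),np.percentile(L[f],[1,50,99],axis=0))
cv2.imwrite("pics/wC.png",p[150:480,100:560,::-1])
E
```

```text
[550.499 117.614 128.309] [ 0.373 -0.197 -4.133] 42.50854205645324
block 10637 [[-22.225 -38.271 -23.749]
 [ -4.01  -16.919  -1.955]
 [ 21.936   2.913  22.571]]
finger 2809 [[-12.638 -44.826 -38.959]
 [ -6.156 -33.202  20.371]
 [ 10.581  -9.636  37.708]]
```

View pics/wC.png

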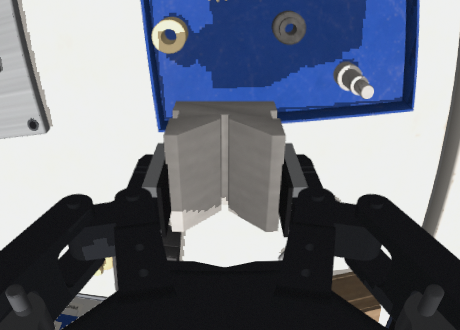

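The block is held squarely: its underside is 13.3 mm below the TCP and the fingertips are about 9 mm behind the TCP, so they clear the rail top. Carry it over and turn.

Emit:
send_rows(
  rows=[
    [[0,0,0,-0.0112,0,-0.0467,40],[0,0,0,-0.0112,0,-0.0467,40],[0,0,0,-0.0112,0,-0.0467,40],[0,0,0,-0.0112,0,-0.0467,40],[0,0,0,-0.0112,0,-0.0467,40],[0,0.1783,0,0,0,0,40],[0,0.1783,0,0,0,0,40],[0,0.1783,0,0,0,0,40],[0,0.1783,0,0,0,0,40],[0,0.1783,0,0,0,0,40],[0,0.1783,0,0,0,0,40],[0,0.1783,0,0,0,0,40],[0,0.1783,0,0,0,0,40],[0,0,0,0,0.05,0,40],[0,0,0,0,0,0,40],[0,0,0,0,0,0,40],[0,0,0,0,0,0,40]],
  ],
)

```text
time: 9.48
tool_pos: [489.1, -114.3, 80.5]
tool_rot: [[0.115, 0.002, 0.993], [-0.993, -0.0, 0.115], [0.0, -1.0, 0.002]]
wrist_force: [-0.0, 0.6, -2.3]
grip_width: 42.7
```

```bash
cat >> h.py <<'E'
F=np.array([512.4,-133.2]);YAW=np.radians(6.6)
def fx(P): # world xy -> fixture xy
    c,s_=np.cos(YAW),np.sin(YAW); v=np.asarray(P)[...,:2]-F
    return np.stack([c*v[...,0]+s_*v[...,1],-s_*v[...,0]+c*v[...,1]],-1)
def rep():
    s=manip.observe();c,s_=np.cos(YAW),np.sin(YAW);f=s["wrist_force"]
    x=s["tool_rot"][:,0]
    print("t",s["time"],"fix xy",fx(s["tool_pos"]),"z",s["tool_pos"][2],"psi",np.degrees(np.arctan2(x[1],x[0])),"F fix",c*f[0]+s_*f[1],-s_*f[0]+c*f[1],f[2],"w",s["grip_width"],"tilt",s["tool_rot"][2])
E
python3 - <<'E'
from h import *
np.set_printoptions(precision=3,suppress=True)
rep()
for n in("wrist","side"):
    s,p,d=snap(n);save(n+"D.npz",s,p,d)
    if n=="wrist": cv2.imwrite("pics/wD.png",p[:,:,::-1])
E
```

```text
t 9.475 fix xy [-20.994  21.432] z 80.4952677687901 psi -83.38591538981335 F fix 0.05223598461853669 0.6239323544355823 -2.2594346061084796 w 42.74228512825989 tilt [ 0.    -1.     0.002]
```

View pics/wD.png

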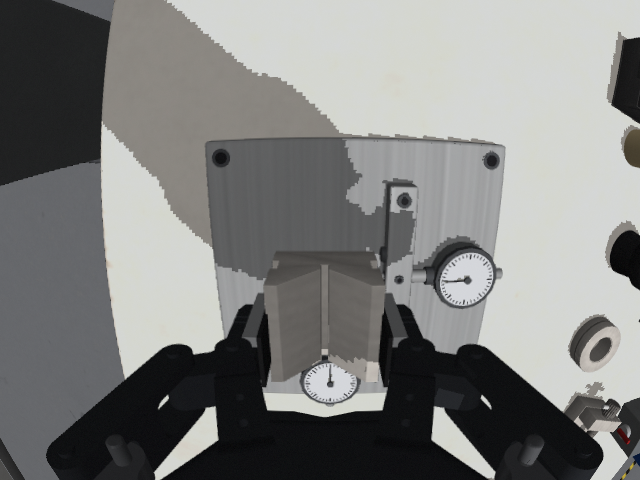

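```bash
python3 - <<'E'
from h import *
np.set_printoptions(precision=2,suppress=True)
z=load("wristD.npz")
def ray(u,v,h):
    c=manip.camera_info("wrist");K=c["K"];T=c["tool_from_camera"]
    X=np.array([(u-K[0,2])/K[0,0],(v-K[1,2])/K[1,1]]);th=np.hypot(*X)
    q=np.array([X[0]/th*np.sin(th),-X[1]/th*np.sin(th),-np.cos(th)])
    D=z["tool_rot"]@T[:3,:3]@q;O=z["tool_rot"]@T[:3,3]+z["tool_pos"]
    return O+D*(h-O[2])/D[2]
def dark(u,v):
    g=z["p"][v-12:v+13,u-12:u+13].max(2).astype(float);w=np.clip(75-g,0,None)
    yy,xx=np.mgrid[:25,:25]; yy=yy-12;xx=xx-12; w=w*(np.hypot(xx,yy)<10)
    return u+(w*xx).sum()/w.sum(),v+(w*yy).sum()/w.sum()
for n,u,v,h in(("holeL",220,157,14),("holeR",492,159,14),("screw far",404,200,27),("screw mid",399,280,27)):
    q=dark(u,v);X=ray(*q,h);print(n,q,X,"fix",fx(X))
E
```

```text
holeL (np.float64(220.52296784501698), np.float64(157.63391252246853)) [423.74 -62.31  14.  ] fix [-79.92  80.61]
holeR (np.float64(491.3522420313344), np.float64(160.41085899513777)) [582.03 -43.68  14.  ] fix [79.46 80.93]
screw far (np.float64(404.05895691609976), np.float64(200.31746031746033)) [528.53 -72.97  27.  ] fix [22.94 57.98]
screw mid (np.float64(398.9448818897638), np.float64(279.3254593175853)) [ 534.06 -119.65   27.  ] fix [23.08 10.97]
```

The fixture pose is confirmed from this second view (holes at ±80, rail screws at x = 23, yaw within 0.1°). Lower.

Emit:
send_rows(
  rows=[
    [[0,0,0,0,0.025,0,40],[0,0,0,0,0.02,0,40],[0,0,0,0,0.005,0,40],[0,0,0,0,0.001,0,40],[0,0,0,0,0.001,0,40],[0,0,0,0,0,0,40],[0,0,0,0,0,0,40]],
  ],
)

```text
time: 10.45
tool_pos: [488.7, -114.0, 27.6]
tool_rot: [[0.115, 0.001, 0.993], [-0.993, -0.0, 0.115], [0.0, -1.0, 0.001]]
wrist_force: [-0.4, 1.0, -2.6]
grip_width: 42.1
```

```bash
python3 -c "
from h import *
rep()"
```

```text
t 10.45 fix xy [-21.34995532  21.79830399] z 27.644632466969007 psi -83.37123179057443 F fix -0.3062891078524356 1.0832452445747636 -2.6130265750459816 w 42.1457820298549 tilt [ 1.70515791e-04 -9.99999837e-01  5.44425458e-04]
```

Still about −2.6 N (the block's weight), so no contact yet. I'll step down gently.

Emit:
send_rows(
  rows=[
    [[0,0,0,0,0.0005,0,40],[0,0,0,0,0.0005,0,40],[0,0,0,0,0,0,40],[0,0,0,0,0,0,40]],
  ],
)

```text
time: 10.95
tool_pos: [488.6, -114.0, 26.8]
tool_rot: [[0.115, 0.001, 0.993], [-0.993, 0.0, 0.115], [-0.0, -1.0, 0.001]]
wrist_force: [-1.7, 2.6, 5.5]
grip_width: 42.7
```

```bash
python3 -c "
from h import *
rep()"
```

```text
t 10.95 fix xy [-21.40684577  21.8549757 ] z 26.75354412921572 psi -83.37945711521253 F fix -1.3845203838774447 2.8054614977983223 5.468297424536018 w 42.74660126218701 tilt [-1.71684791e-04 -9.99999815e-01  5.84239531e-04]
```

It's on the plate with about 8 N downward. Slide towards both rails.

Emit:
send_rows(
  rows=[
    [[0,0,0,0.002,0,0.002,40],[0,0,0,0.002,0,0.002,40],[0,0,0,0.002,0,0.002,40],[0,0,0,0.0015,0,0.0015,40],[0,0,0,0.001,0,0.001,40],[0,0,0,0,0,0,40],[0,0,0,0,0,0,40]],
  ],
)

```text
time: 11.82
tool_pos: [496.2, -120.1, 26.8]
tool_rot: [[0.116, -0.003, 0.993], [-0.993, 0.003, 0.116], [-0.003, -1.0, -0.002]]
wrist_force: [-4.9, 5.3, 11.2]
grip_width: 42.8
```

```bash
python3 -c "
from h import *
rep()"
```

```text
t 11.825 fix xy [-14.57945333  14.90275383] z 26.76723669641497 psi -83.342753735355 F fix -4.227074513479926 5.805904592059199 11.243289311410653 w 42.75982577592784 tilt [-0.00289588 -0.9999929  -0.00241088]
```

Emit:
send_rows(
  rows=[
    [[0,0,0,0.001,-0.0004,0.001,40],[0,0,0,0.001,0,0.001,40],[0,0,0,0.001,0,0.001,40],[0,0,0,0,0,0,40],[0,0,0,0,0,0,40]],
  ],
)

```text
time: 12.45
tool_pos: [498.6, -122.1, 26.8]
tool_rot: [[0.116, -0.005, 0.993], [-0.993, 0.004, 0.116], [-0.004, -1.0, -0.004]]
wrist_force: [-7.4, 5.7, 8.9]
grip_width: 42.1
```

```bash
python3 -c "
from h import *
rep()"
```

```text
t 12.45 fix xy [-12.4521768   12.64265013] z 26.825991057094434 psi -83.3209425356685 F fix -6.697700029327731 6.46543791919701 8.943174377871328 w 42.14680323201299 tilt [-0.00414951 -0.99998229 -0.00426544]
```

Emit:
send_rows(
  rows=[
    [[0,0,0,0.001,0,0.001,40],[0,0,0,0.001,0,0.001,40],[0,0,0,0.0005,0,0.0005,40],[0,0,0,0,0,0,40],[0,0,0,0,0,0,40]],
  ],
)

```text
time: 13.08
tool_pos: [499.8, -123.2, 26.8]
tool_rot: [[0.117, -0.007, 0.993], [-0.993, 0.006, 0.117], [-0.006, -1.0, -0.007]]
wrist_force: [-10.1, 9.8, 13.8]
grip_width: 42.5
```

```bash
python3 -c "
from h import *
rep()"
```

```text
t 13.075 fix xy [-11.3836844  11.4148588] z 26.824890841617762 psi -83.29657497730574 F fix -8.945285699491555 10.894112497172044 13.762004710264506 w 42.54963647125986 tilt [-0.00642204 -0.99995639 -0.00678008]
```

Emit:
send_rows(
  rows=[
    [[0,0,0,0.001,-0.0005,0.001,40],[0,0,0,0.001,0,0.001,40],[0,0,0,0,0,0,40],[0,0,0,0,0,0,40]],
  ],
)

```text
time: 13.58
tool_pos: [499.9, -123.3, 26.9]
tool_rot: [[0.118, -0.012, 0.993], [-0.993, 0.008, 0.118], [-0.01, -1.0, -0.011]]
wrist_force: [-15.1, 13.2, 13.9]
grip_width: 42.2
```

```bash
python3 -c "
from h import *
rep()"
```

```text
t 13.575 fix xy [-11.2820046   11.31731598] z 26.939225881934977 psi -83.2439130325686 F fix -13.5156257325298 14.873186451618391 13.881858083839948 w 42.163203143746564 tilt [-0.00963576 -0.99989764 -0.01057647]
```

Both axes stopped moving while the force rose (13.5 and 14.9 N), so it has reached the buttons. I'll check seating and tilt in the views.

```bash
python3 - <<'E'
from h import *
np.set_printoptions(precision=2,suppress=True)
s,p,d=snap("wrist");save("wE.npz",s,p,d)
W=wcloud(s,d);f=fx(W);m=(W[...,2]>44)&(W[...,2]<53)&(abs(f[...,0]+10)<30)&(abs(f[...,1]-12)<28)&(p.max(2)>70)
P=np.c_[f[m],W[m][:,2]];A=np.c_[P[:,:2],np.ones(len(P))]
print("top fix",len(P),cv2.minAreaRect(P[:,:2].astype(np.float32)),"z",np.median(P[:,2]),"slope",np.linalg.lstsq(A,P[:,2],rcond=None)[0])
a=p[120:440,170:540]
s2,q,_=snap("side");np.savez("sideE.npz",p=q)
b=cv2.resize(q[235:355,265:415],(600,480)[:2],interpolation=2) if 0 else cv2.resize(q[250:350,290:400],None,fx=3.2,fy=3.2,interpolation=2)
o=np.zeros((320,370+b.shape[1],3),np.uint8);o[:,:370]=a;o[:b.shape[0],370:]=b
cv2.imwrite("pics/E.png",cv2.resize(o[:,:,::-1],None,fx=800/o.shape[1],fy=800/o.shape[1]))
E
```

```text
top fix 5825 ((-10.45185661315918, 11.055419921875), (55.618377685546875, 46.52423858642578), 0.6067167520523071) z 48.38531680927389 slope [-0.01  0.   47.77]
```

View pics/E.png

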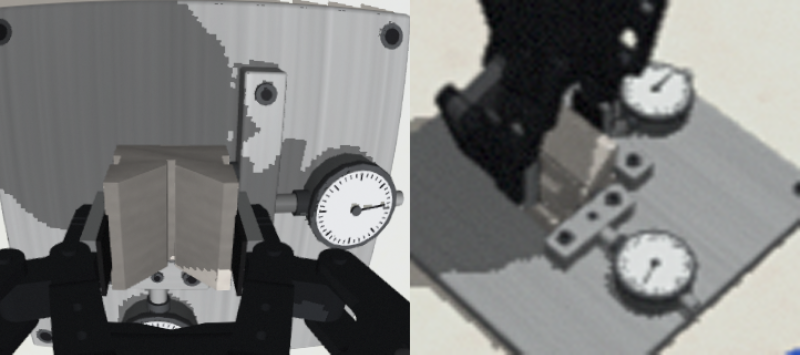

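```bash
python3 - <<'E'
from h import *
np.set_printoptions(precision=1,suppress=True)
def inv(P):
    c,s=np.cos(YAW),np.sin(YAW);P=np.asarray(P,float);return np.c_[F[0]+c*P[:,0]-s*P[:,1],F[1]+s*P[:,0]+c*P[:,1]]
g={}
for f in("side0.npz","sideE.npz"):
    p=np.load(f)["p"]
    for n,c in(("side",(12+32+20.5,10)),("end",(-17,-12-32-20.5))):
        sc=5;r,cc=np.mgrid[:250,:250];a=25-r/sc;b=25-cc/sc   # up = fix +x, left=+y
        W=inv(np.c_[(c[0]+a).ravel(),(c[1]+b).ravel()]);m=pix("side",np.c_[W,np.full(len(W),31.)]).astype(np.float32).reshape(250,250,2)
        g[f[:5],n]=cv2.remap(p,m[...,0],m[...,1],cv2.INTER_CUBIC)
o=np.vstack([np.hstack([g["side0","side"],g["side0","end"]]),np.hstack([g["sideE","side"],g["sideE","end"]])])
cv2.imwrite("pics/G.png",o[:,:,::-1])
E
```

```text
(no output)
```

View pics/G.png

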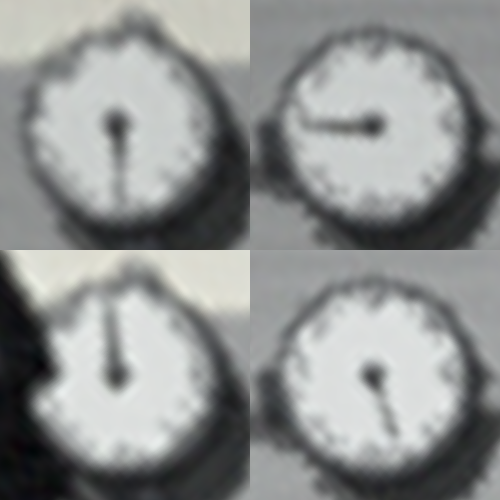

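The needles have clearly turned (side about 175°, end about 250° clockwise, modulo full turns). To tell whether the side gauge is short, I'll push a little more towards the long rail, relieve the downward load, and compare needle and position.

Emit:
send_rows(
  rows=[
    [[0,0,0,0,-0.001,0.001,40],[0,0,0,0,0,0.001,40],[0,0,0,0,0,0.001,40],[0,0,0,0,0,0,40],[0,0,0,0,0,0,40]],
  ],
)

```text
time: 14.3
tool_pos: [501.1, -123.2, 27.2]
tool_rot: [[0.118, -0.015, 0.993], [-0.993, 0.008, 0.118], [-0.01, -1.0, -0.014]]
wrist_force: [-17.6, 11.4, 7.3]
grip_width: 42.7
```

```bash
cat > g.py <<'E'
from h import *
import sys
def needle(p,n,h=31.):
    c={"side":(64.5,10),"end":(-17,-64.5)}[n];sc=5
    r,cc=np.mgrid[:250,:250];co,si=np.cos(YAW),np.sin(YAW);a=(c[0]+25-r/sc).ravel();b=(c[1]+25-cc/sc).ravel()
    W=np.c_[F[0]+co*a-si*b,F[1]+si*a+co*b,np.full(a.size,h)]
    m=pix("side",W).astype(np.float32).reshape(250,250,2)
    g=cv2.GaussianBlur(cv2.remap(p,m[...,0],m[...,1],cv2.INTER_CUBIC).max(2).astype(np.float32),(0,0),2)
    # hub = darkest near middle, then darkest spoke 25..55 px
    hub=cv2.GaussianBlur(g,(0,0),4)[85:165,85:165];hy,hx=np.unravel_index(hub.argmin(),hub.shape);hy+=85;hx+=85
    th=np.radians(np.arange(0,360,1));R=np.arange(22,58)
    v=g[(hy-R[:,None]*np.cos(th)).astype(int),(hx+R[:,None]*np.sin(th)).astype(int)].mean(0)
    k=v.argmin();w=np.arange(k-12,k+13);q=np.clip(np.median(v)-v[w%360]-10,0,None)
    return (q*w).sum()/q.sum()   # deg clockwise from fixture +x
if __name__=="__main__":
    for f in("side0.npz","sideE.npz"): p=np.load(f)["p"];print(f,needle(p,"side"),needle(p,"end"))
    rep();_,p,_=snap("side");print("now",needle(p,"side"),needle(p,"end"))
E
python3 g.py
```

```text
side0.npz 174.7711222669824 268.8433263272768
sideE.npz 354.1373363575127 159.90006724933326
t 14.3 fix xy [-10.07705626  11.2427992 ] z 27.216665608462772 psi -83.24604937388472 F fix -16.19420105713064 13.365328029852877 7.290972455038813 w 42.669307516010576 tilt [-0.00997448 -0.99985489 -0.01381006]
now 71.09340157625586 162.52755790996025
```

The needle calibration is about 64°/mm. The side spindle had been at only 2.8 mm, held by friction, and is now at about 4.0; the end spindle is at about 4.0 too. One more small push should leave both needles still if the block is home.

Emit:
send_rows(
  rows=[
    [[0,0,0,0.0007,-0.0003,0.0007,40],[0,0,0,0.0007,0,0.0007,40],[0,0,0,0,0,0,40],[0,0,0,0,0,0,40],[0,0,0,0,0,0,40]],
  ],
)

```text
time: 14.98
tool_pos: [501.1, -123.3, 27.3]
tool_rot: [[0.118, -0.018, 0.993], [-0.993, 0.01, 0.118], [-0.012, -1.0, -0.016]]
wrist_force: [-19.5, 13.5, 7.6]
grip_width: 42.6
```

```bash
python3 g.py
```

```text
side0.npz 174.7711222669824 268.8433263272768
sideE.npz 354.1373363575127 159.90006724933326
t 14.975 fix xy [-10.03958609  11.17214471] z 27.276031318677447 psi -83.21115908442238 F fix -17.81203501510181 15.673947243770463 7.561389017558658 w 42.58270905591087 tilt [-0.01227246 -0.99978871 -0.01649013]
now 70.95250854742531 163.94328507244646
```

The needles are steady, so it's home. The tool has leaned about 1.2° (0.02 rad) under load, so I'll level it a little and recheck.

Emit:
send_rows(
  rows=[
    [[0.006,0,-0.005,0,0,0,40],[0.006,0,-0.005,0,0,0,40],[0.004,0,-0.003,0,0,0,40],[0,0,0,0,0,0,40],[0,0,0,0,0,0,40],[0,0,0,0,0,0,40]],
  ],
)

```text
time: 15.78
tool_pos: [501.1, -123.2, 27.0]
tool_rot: [[0.118, -0.001, 0.993], [-0.993, -0.001, 0.118], [0.001, -1.0, -0.001]]
wrist_force: [-19.8, 12.4, 4.8]
grip_width: 42.5
```

```bash
python3 g.py; python3 - <<'E'
from h import *
np.set_printoptions(precision=3,suppress=True)
s,p,d=snap("wrist")
W=wcloud(s,d);f=fx(W);m=(W[...,2]>44)&(W[...,2]<53)&(abs(f[...,0]+10)<23)&(abs(f[...,1]-10)<24)&(p.max(2)>70)
P=np.c_[f[m],W[m][:,2]];A=np.c_[P[:,:2],np.ones(len(P))]
print("top",len(P),np.median(P[:,2]),np.linalg.lstsq(A,P[:,2],rcond=None)[0],s["ft_torque"])
m=(abs(f[...,0]+50)<25)&(abs(f[...,1]-50)<30);P=W[m];print("plate",np.median(P[:,2]))
# block groove/edge yaw in wrist image: print time-lapse speed
print(s["joint_vel"])
E
```

```text
side0.npz 174.7711222669824 268.8433263272768
sideE.npz 354.1373363575127 159.90006724933326
t 15.775 fix xy [-10.11343812  11.19257711] z 26.951658364106155 psi -83.19774772789488 F fix -18.285939767007378 14.605171932006954 4.787704443015403 w 42.5220146686122 tilt [ 7.56924295e-04 -9.99999387e-01 -8.07850744e-04]
now 70.91245008242677 165.70924011277177
top 5474 48.365133885491296 [ 0.004 -0.005 47.889] [3.059 4.333 0.094]
plate 46.48065725099063
[ 0.053  0.067 -0.046 -0.085  0.095 -0.068 -0.037]
```

Level now (tilt 0.001 rad). Both needles are in and equal (256° and 257°, about 4 mm), and it presses with 18 N and 15 N. Handing in.

```bash
python3 -c "
from h import *
print(manip.close_job())"
```

```text
the job is handed in; nothing more can be done
None
```

I took the grey V-block out of the tray, set it on the plate and pushed it home against both rails. I handed the job in at about 16 s, still gripping and pressing; the hand-in gave no verdict.

**Last checks**
- **Position:** the tool reads x −10.1, y +11.2 mm in the fixture frame, against −10 and +10 at home. An independent check showed my y values reading about 0.8 mm high, so I take y as about +10.4.
- **Squareness:** tool tilt is about 0.001 rad, and its yaw is within about 0.2° of the fixture as I measured it.
- **Pressing force:** about 18 N towards the long rail and 15 N towards the end rail. These are wrist readings, so they include the spring and friction loads. They are well above the 1.5 N needed and far below ramming.
- **Dials:** the needles turned about 256° (side) and 257° (end), which I take as about 4 mm each. That scale (about 64° per mm) comes from one push here, not from a given figure.

**What disagreed**
- **First stop not seated:** both axes stopped moving, but the side dial showed only about 2.8 mm. I eased the downward load and pushed further until that needle stayed still.
- **End dial:** its needle kept creeping by 1–2° per step (about 0.02–0.03 mm), which I judged negligible.
- **Camera height of the block's top:** it read 48.4 mm, against 50 mm expected. The wrist camera's readings run about 1 mm low, and I went by tool height and contact force instead.

I touched none of the other tray parts or the bystanders. I did not take a final picture of them.

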